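# Index the pot carousel and hold its bolted gate ajar

### The arm

A 6-joint arm with a two-finger parallel gripper is mounted at the origin on the work surface. World frame = base frame: x ahead of the robot, y to its left, z up, the work surface at z = 0. Lengths are in m, angles in rad, forces in N, time in s.
With the tool pointing down it reaches from about 0.35 to 0.85 m from the base axis. Payload 8.1 kg.
Tool frame: the origin (TCP) lies at the very end of the fingers, on their centre line; the grasp point (between the pads) lies robot.grip_point_offset behind it (robot.grip_point_offset is the distance from the TCP to the grasp point, in m); z points along the fingers, y is the line along which they close (so a half turn about z gives the same grasp; the last joint's range is limited). The gripper opens to 93 mm and grips with 3 to 60 N. Pads are 15 mm wide; open, the fingers measure 128 mm over their backs; the gripper's body (75 mm by 188 mm) begins 65 mm behind the grasp point.
Start: joints at [-1.215, 0.13, 1.488, -0, 1.523, -0.085], TCP at [0.256, -0.543, 0.219] pointing down, gripper open.
Joint ranges: [-2.96, 2.96], [-0.89, 2.26], [0.02, 2.5], [-1.34, 4.48], [0, 2.73], [-2.66, 2.66]. Speed limits (rad/s): [2.39, 2.39, 2.79, 3.14, 3.14, 3.14].

### API

Orientations are given as a rotation vector (axis times angle).
In Python, from plant import robot, eyes gives the robot as it stands. The module is installed in compiled form; this text tells all that it offers.
- The arm moves only by the tool apply_moves, never from a script. Its argument "steps" is one flat list of numbers, 7 for each row, row after row: the shift along the tool's x, y, z in units of 30 mm (1.0 is 30 mm), then the turn, a rotation vector about the tool's x, y, z in units of 6 degrees (1.0 is 6 degrees), then the opening in per cent of the stroke, from 0 (shut) to 100 (fully open). In form: [dx, dy, dz, ax, ay, az, fingers, dx, dy, dz, ax, ay, az, fingers, ...]. A call has 1 to 12 rows; each row shifts and turns the commanded pose from where the row before left it, along the tool's axes as they then stand; what a row does not reach is not made up. A row lasts 1/12 s, in which the tool goes at most 41.7 mm and 7.16 degrees, less where a joint would pass 70% of its speed; a pose out of reach is approached as far as the arm can. A call is refused whole if a number of a shift passes 1 or a number of a turn 1, either way. A call with a gripper value outside its range is refused whole. The fingers move at their own pace and stop on an object; "grip_force" is the grip in N (left out, the last holds). Time passes only in rows, so rows that do not move let the fingers close. It gives the time, the measured TCP pose, the force, the opening and the grip force at its end, in the units of the state.
- robot.read_state(): the state, without advancing time (a new reading comes with each control period).
- eyes.read_camera(name): name is "scene" or "top"; returns the picture (480x640x3 uint8, red, green, blue); there is no depth.
- eyes.calibration(name): a dict with "K" (3x3 intrinsics, pixels), "k1" (the pictures are not rectified: a ray, as slopes to the right and down, at radius r is drawn at 1 + k1 r^2 times it, then the intrinsics apply), "R" (3x3) and "t" (3): a world point X has camera coordinates R X + t. Camera axes: x right, y down, z forward; pixel columns grow to the right and rows downward; lengths in m; the calibration is good to about 2 mm. A picture is of the moment at which its call begins. calibration takes no time and is no camera call.
- robot.close_job(): hands the job in; it is judged then, once.
Trained networks look in the newest picture that a camera, given by its name, has taken for a name from the list of things; names that differ only in an ending like _2 or _b are one class to them, and where a whole thing is asked for, a point or a joint stands for the part that bears it (a point fixed in the world has none). Each returns a list of dicts, best first, with "conf" (0 to 1); they miss things now and then, are a little off and sometimes report something else, mostly with a low value. They report only what shows in the picture. A call takes as long as a camera call.
- eyes.search_frame(camera, thing): "rect" ([left, top, width, height] in pixels, round what is visible of it).
- eyes.place_of(camera, thing): "xy" ([column, row] in pixels: a listed point, or the origin of a listed thing).
The state is a dict: "t": time; "q": joint angles; "dq": joint speeds; "joint_torque": joint torques, N m; "tool_pos": TCP position; "orientation": TCP orientation; "force": force on the tool from outside, world axes, zero at the start; "wrist_torque": the same for the moment, N m; "opening": finger opening in m; "gripper_force": force on a finger pad.
Only numpy, scipy, OpenCV 4.12 (cv2) and the standard library are available. Lean on these libraries where they do the work, as an engineer would, in place of code of your own. Each camera call takes 0.05 s, during which the arm holds its last target. There are 200 camera calls.

### The job

First, with the gate still bolted, turn the carousel knob on top of the wire cage clockwise by one click, so that the tall pot stands behind the gate. Then draw the gate's sagging bolt back clear of its bent keeper, lifting the bolt by its handle as you pull, swing the sprung gate open about 25 degrees and finish while still holding it there steadily, so that somebody can take the pot. Leave the pots, tools and tape standing around undisturbed.

Things in the scene. Friction and masses are not known exactly. Their poses are not given: they have to be found in the camera images.
- cage: Low grey steel and wire cage fixed to the table, 215 x 250 mm, roof 128 mm high; place and yaw vary. Origin on the table under the carousel's axis. Its -x side is the front with the gate; +y runs from hinge side to keeper side. The gate's vertical hinge line is at x -100, y -95 mm; the shut gate lies along y. Nothing on the cage, bolt and knob included, rises above 200 mm.
- knob_grip (a point): Centre of the grip bar of the black carousel knob, on the vertical carousel axis, 157 mm above the table. The bar is 64 mm long, 14 mm thick, 30 mm high (142 to 172 mm above the table). At carousel value 0 its long side points 0.35 rad counter-clockwise (seen from above) from the cage's +x axis; it turns with the carousel. Free all round by 25 mm.
- carousel (a joint): Carousel angle in rad, growing clockwise seen from above. It clicks (detents) every 60 degrees: it starts at about 0 with a short pot behind the gate; at the next click, 1.047, the tall pot (88 mm; the five others 50 mm) stands behind the gate. Between clicks it resists with up to about 0.4 N m, most near the click, none half-way, then snaps into the next one.
- gate (a joint): Opening angle of the gate in rad: 0 shut, growing as the free edge swings out of the cage's front (seen from above counter-clockwise about the hinge line); at most 1.5. A spring pulls it shut with 0.5 N m at 0 and 0.75 N m at 0.5 rad.
- gate_leaf: The gate leaf with the bolt and its handle: grey frame 184 mm wide, 12 mm thick, top edge 126 mm above the table. Origin on the hinge line at table height; +y runs along the leaf to the free edge, -x out of its front.
- bolt_handle (a point): Point on the axis of the bolt's upright handle, a plain round steel pin of 16 mm diameter in front of the gate: 22 mm below the pin's top, 40 mm above the rod's axis, about 153 mm above the table at the start, 23.5 mm out of the leaf's mid plane and about 142 mm from the hinge line along the leaf when the bolt is shot. It moves with bolt and gate.
- bolt (a joint): How far the bolt is drawn back along the leaf towards the hinge, in m: 0 fully shot, 0.045 fully drawn. It stays where left (friction about 1.5 N). At about 0.005 the nose catches behind the keeper's bent tab unless it is lifted; from 0.030 on the bolt is clear of the keeper and the gate can swing.
- latch (a joint): Tilt of the bolt in rad about its pivot, 80 mm from the handle towards the hinge: 0 sagging as it hangs by itself (weight and a spring push it down), at most 0.24. The nose clears the bent tab above 0.12, which is the handle raised by about 10 mm; raising it by 19 mm is the limit. Lifting takes about 6 N at the handle.
- bolt_nose (a point): Underside of the turned-down nose at the bolt's far end, 79 mm beyond the handle. At the start it hangs about 15 mm below the top of the keeper's bent tab, on the tab's far side, between the keeper's two cheeks (27 mm apart, tops 151 mm above the table), which keep the gate shut until the nose is drawn out.
- tape_roll: Bystander: roll of tape, 48 mm across, 19 mm high, lying on the back of the cage's roof.
- mixing_cup: Bystander: white cup, 66 mm across, 60 mm high, standing in front of the gate beyond its swing. Origin at the centre of its underside.
- small_jar: Bystander: small jar, 52 mm across, 65 mm high, standing close behind the cage. Origin at the centre of its underside.
- paint_tin: Bystander: tin, 100 mm across, 110 mm high.
- brush: Bystander: brush lying on the table.
- resin_bottle: Bystander: bottle, 64 mm across, 160 mm high.
- palette_knife: Bystander: spatula lying on the table.

How it is judged:
By the outcome, as a careful person would: the job done as asked, in the order asked, and still so for the second after the job is handed in, while the arm keeps its last pose, push and grip.
It also fails if it takes over 48 s, if anything falls off the work surface, if the arm or the gripper's body presses on something with over 40 N, if the wrist force passes 120 N, or if a joint passes its speed limit or range.

## Working session

There is one attempt and no reset: what is moved stays moved. The work goes in short steps, Python scripts to look and compute and a tool call to move; the robot and the scene stay as the last step left them, time stands still between calls to the robot, and variables do not carry over. Pictures are saved under pics/ and viewed, at most 10 in all, crops included, and the job is handed in when it is done.

Besides the shell and the picture viewer there is one more tool, called after "Call:" as name(argument=value, ...) on one line, values as JSON. apply_moves: Moves the arm, as the interface text tells. Its arguments: {"type":"object","properties":{"steps":{"type":"array"},"grip_force":{"type":"number"}},"required":["steps"]}

```bash
mkdir -p pics; cat > h.py <<'E'
import numpy as np, cv2
from plant import robot, eyes
from scipy.spatial.transform import Rotation as Rn
def ray(cam,px):
    c=eyes.calibration(cam);K=np.array(c["K"]);p=np.array([(px[0]-K[0,2])/K[0,0],(px[1]-K[1,2])/K[1,1]])
    s=p.copy()
    for _ in range(30): s=p/(1+c["k1"]*(s@s))
    R=np.array(c["R"]);t=np.array(c["t"])
    return -R.T@t, R.T@np.array([s[0],s[1],1.])
def atz(cam,px,z):
    o,d=ray(cam,px); return o+d*(z-o[2])/d[2]
def proj(cam,X):
    c=eyes.calibration(cam);K=np.array(c["K"]);v=np.array(c["R"])@np.array(X)+np.array(c["t"])
    s=v[:2]/v[2]; s=s*(1+c["k1"]*(s@s)); return K[:2,:2]@s+K[:2,2]
def save(cam,n):
    im=eyes.read_camera(cam); cv2.imwrite(f"pics/{n}.png",im[:,:,::-1]); return im
E
cat > a.py <<'E'
from h import *
np.set_printoptions(precision=4,suppress=True)
for cam in("scene","top"):
    save(cam,cam+"0")
    for th in("cage","knob_grip","gate_leaf","bolt_handle","bolt_nose","mixing_cup","tape_roll","resin_bottle","paint_tin"):
        r=eyes.place_of(cam,th)[:2]
        z=dict(knob_grip=.157,bolt_handle=.153,bolt_nose=.14,tape_roll=.128).get(th,0)
        for d in r: print(cam,th,round(d["conf"],2),np.array(d["xy"]),atz(cam,d["xy"],z))
print(robot.grip_point_offset, robot.read_state())
E
python3 a.py
```

```text
scene cage 0.78 [352. 260.] [0.5532 0.0142 0.    ]
scene bolt_handle 0.68 [309.6 211.6] [ 0.5132 -0.106   0.153 ]
scene bolt_nose 0.64 [308.1 209.9] [ 0.4942 -0.1114  0.14  ]
scene mixing_cup 0.56 [253.4 251.1] [ 0.5298 -0.2722  0.    ]
scene mixing_cup 0.38 [308.  211.7] [ 0.365  -0.1224  0.    ]
scene tape_roll 0.63 [349.3 259.2] [0.6546 0.0024 0.128 ]
scene tape_roll 0.45 [377.  226.3] [0.538  0.0765 0.128 ]
scene resin_bottle 0.63 [492.3 234.1] [0.4396 0.4325 0.    ]
scene resin_bottle 0.29 [352.2 224. ] [0.4126 0.0147 0.    ]
scene paint_tin 0.59 [189.5 277.2] [ 0.6306 -0.439   0.    ]
top cage 0.94 [297.9 237.5] [0.5575 0.0072 0.    ]
top cage 0.74 [333.1 203.6] [ 0.6516 -0.0923  0.    ]
top knob_grip 0.73 [292.7 229. ] [0.5665 0.0104 0.157 ]
top knob_grip 0.64 [452.  298.7] [ 0.3889 -0.3813  0.157 ]
top gate_leaf 0.78 [336.1 202.8] [ 0.6538 -0.1008  0.    ]
top bolt_handle 0.57 [343.3 249.9] [ 0.5131 -0.1147  0.153 ]
top bolt_nose 0.72 [342.5 280.7] [ 0.4367 -0.112   0.14  ]
top mixing_cup 0.74 [397.5 252.9] [ 0.5111 -0.2698  0.    ]
top tape_roll 0.67 [266.  241.8] [0.5374 0.0808 0.128 ]
top resin_bottle 0.87 [146.4 282.1] [0.4369 0.4365 0.    ]
top paint_tin 0.58 [449.  206.7] [ 0.639  -0.4177  0.    ]
0.0188 {'t': 1.0, 'q': array([-1.2154,  0.1304,  1.4882,  0.    ,  1.523 , -0.0854]), 'dq': array([ 0.0002, -0.0002,  0.0003,  0.0005,  0.001 , -0.0004]), 'joint_torque': array([ -0.0016, -55.9769, -49.2071,   0.0767,   0.0225,  -0.    ]), 'tool_pos': array([ 0.256 , -0.5427,  0.2187]), 'orientation': array([3.0656, 0.6868, 0.    ]), 'force': array([ 0.0832,  0.0217, -0.4965]), 'wrist_torque': array([ 0.014 , -0.0288,  0.0124]), 'gripper_force': 0.0, 'opening': 0.09313145981289501}
```

View pics/top0.png

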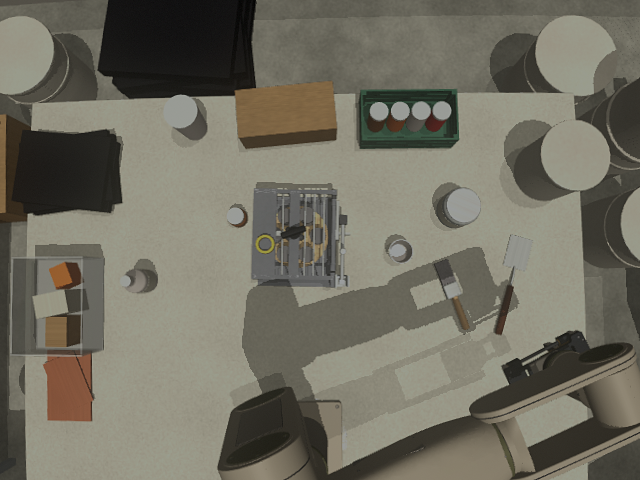

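View pics/scene0.png

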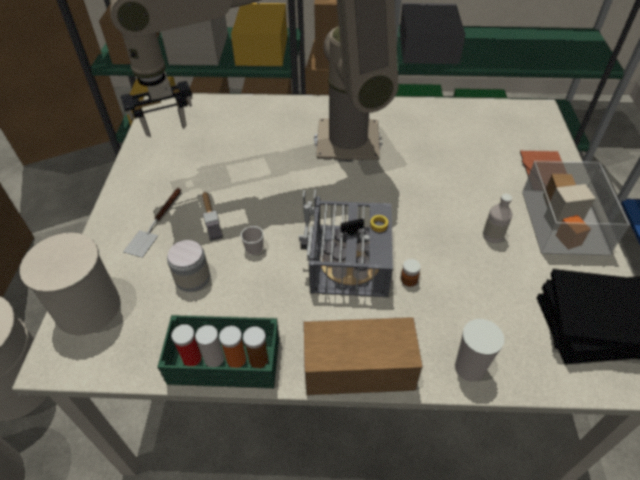

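The cage's front faces world -y, with the hinge at the far (+x) end. The top view shows the knob at (292,229), handle at (343,220–250) and nose/keeper at (342,281). I'll fit the cage pose and check it with an overlay.

```bash
cat > b.py <<'E'
from h import *
from scipy.optimize import least_squares
M={"cage":(0,0,0),"knob_grip":(0,0,.157),"gate_leaf":(-.1,-.095,0),"bolt_handle":(-.1235,.047,.153),"bolt_nose":(-.1235,.126,.136)}
obs=[("top","cage",297.9,237.5),("top","knob_grip",292.7,229),("top","gate_leaf",336.1,202.8),("top","bolt_handle",343.3,249.9),("top","bolt_nose",342.5,280.7),("scene","cage",352,260),("scene","bolt_handle",309.6,211.6),]
def W(p,m):
    c,s=np.cos(p[2]),np.sin(p[2]); return np.array([p[0]+c*m[0]-s*m[1],p[1]+s*m[0]+c*m[1],m[2]])
f=lambda p:np.concatenate([proj(o[0],W(p,M[o[1]]))-o[2:] for o in obs])
r=least_squares(f,[.562,.009,1.53],loss="soft_l1")
print(r.x,r.fun.reshape(-1,2).round(1))
p=r.x
im=cv2.imread("pics/top0.png");x0,y0,w,h=230,165,133,133;k=4.5
def crop(cam,x0,y0,n):
    im=cv2.imread(f"pics/{cam}0.png")
    c=cv2.resize(im[y0:y0+133,x0:x0+133],None,fx=k,fy=k,interpolation=cv2.INTER_CUBIC)
    q=lambda m:tuple(int(v) for v in (proj(cam,W(p,m))-[x0,y0]+.5)*k)
    for m,col in [((0,0,.172),(0,0,255)),((-.1235,.047,.175),(0,255,0)),((-.1235,.126,.14),(255,0,0))]: cv2.circle(c,q(m),4,col,1)
    cv2.line(c,q((-.1,-.095,.126)),q((-.1,.089,.126)),(0,255,255),1)
    d=np.array([np.cos(.35),np.sin(.35)])*.032
    cv2.line(c,q((*d,.172)),q((*-d,.172)),(0,0,255),1)
    for a in(-.125,.125): cv2.line(c,q((-.1,a,.128)),q((.115,a,.128)),(255,0,255),1)
    return c[:, :399] if 0 else c
c=np.hstack([crop("top",230,165,0),crop("scene",285,180,0)])
c=cv2.resize(c,(800,400),interpolation=cv2.INTER_AREA)
cv2.imwrite("pics/ov.png",c)
E
python3 b.py
```

```text
[0.56231461 0.00925011 1.55029931] [[-0.7 -1.7]
 [ 0.5  1.7]
 [-2.9 -0.5]
 [-0.6  0.1]
 [-0.2  1.2]
 [-1.7  2.4]
 [-2.7 -0.2]]
```

View pics/ov.png

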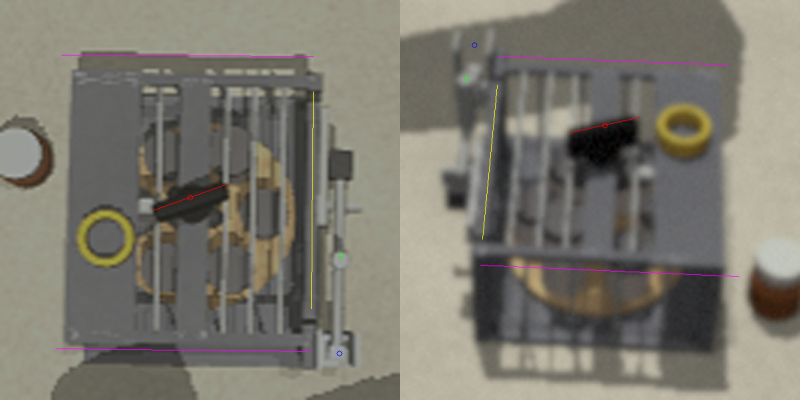

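The fit agrees with both views to about 2 mm: in the overlay the knob is at (190,200) and the handle at (340,257). Next is a small row planner, then the move.

```bash
cat >> h.py <<'E'
C=np.array([.5623,.0093]);YAW=1.547
def W(m):
    c,s=np.cos(YAW),np.sin(YAW); return np.array([C[0]+c*m[0]-s*m[1],C[1]+s*m[0]+c*m[1],m[2]])
def ori(yaw):  # tool down, tool y at world angle yaw
    y=np.array([np.cos(yaw),np.sin(yaw),0]);z=np.array([0,0,-1.]);return Rn.from_matrix(np.c_[np.cross(y,z),y,z])
def rows(p0,R0,p1,R1,n,f):
    w=(R0.inv()*R1).as_rotvec();out=[];R=R0
    for i in range(n):
        d=R.inv().apply((np.array(p1)-p0)/n); r=w/n
        out.append([round(float(v),2)+0. for v in [*(d/.03),*np.degrees(r)/6]]+[f]); R=R*Rn.from_rotvec(r)
    for o in out: print(",".join(f"{v:g}" for v in o))
def now():
    s=robot.read_state(); return s["tool_pos"],Rn.from_rotvec(s["orientation"])
E
python3 - <<'E'
from h import *
p,R=now(); k=W((0,0,.25)); print(k)
rows(p,R,k,ori(YAW+.35-np.pi/2),22,60)
E
```

```text
[0.5623 0.0093 0.25  ]
0.78,-0.56,-0.05,0,0,-0.63,60
0.81,-0.51,-0.05,0,0,-0.63,60
0.84,-0.45,-0.05,0,0,-0.63,60
0.87,-0.39,-0.05,0,0,-0.63,60
0.9,-0.34,-0.05,0,0,-0.63,60
0.92,-0.28,-0.05,0,0,-0.63,60
0.93,-0.21,-0.05,0,0,-0.63,60
0.94,-0.15,-0.05,0,0,-0.63,60
0.95,-0.09,-0.05,0,0,-0.63,60
0.96,-0.03,-0.05,0,0,-0.63,60
0.96,0.04,-0.05,0,0,-0.63,60
0.95,0.1,-0.05,0,0,-0.63,60
0.94,0.16,-0.05,0,0,-0.63,60
0.93,0.22,-0.05,0,0,-0.63,60
0.91,0.29,-0.05,0,0,-0.63,60
0.89,0.35,-0.05,0,0,-0.63,60
0.87,0.4,-0.05,0,0,-0.63,60
0.84,0.46,-0.05,0,0,-0.63,60
0.81,0.51,-0.05,0,0,-0.63,60
0.77,0.57,-0.05,0,0,-0.63,60
0.73,0.62,-0.05,0,0,-0.63,60
0.69,0.66,-0.05,0,0,-0.63,60
```

Call:
apply_moves(steps=[0.78,-0.56,-0.05,0,0,-0.63,60,0.81,-0.51,-0.05,0,0,-0.63,60,0.84,-0.45,-0.05,0,0,-0.63,60,0.87,-0.39,-0.05,0,0,-0.63,60,0.9,-0.34,-0.05,0,0,-0.63,60,0.92,-0.28,-0.05,0,0,-0.63,60,0.93,-0.21,-0.05,0,0,-0.63,60,0.94,-0.15,-0.05,0,0,-0.63,60,0.95,-0.09,-0.05,0,0,-0.63,60,0.96,-0.03,-0.05,0,0,-0.63,60,0.96,0.04,-0.05,0,0,-0.63,60], grip_force=60)

```text
t: 1.92
tool_pos: [0.41, -0.2653, 0.2354]
orientation: [2.619, 1.734, 0.0]
force: [0.1, -0.3, -0.6]
opening: 0.0558
gripper_force: 0.0
```

Call:
apply_moves(steps=[0.95,0.1,-0.05,0,0,-0.63,60,0.94,0.16,-0.05,0,0,-0.63,60,0.93,0.22,-0.05,0,0,-0.63,60,0.91,0.29,-0.05,0,0,-0.63,60,0.89,0.35,-0.05,0,0,-0.63,60,0.87,0.4,-0.05,0,0,-0.63,60,0.84,0.46,-0.05,0,0,-0.63,60,0.81,0.51,-0.05,0,0,-0.63,60,0.77,0.57,-0.05,0,0,-0.63,60,0.73,0.62,-0.05,0,0,-0.63,60,0.69,0.66,-0.05,0,0,-0.63,60,0,0,0,0,0,0,60])

```text
t: 2.92
tool_pos: [0.565, 0.013, 0.2518]
orientation: [-1.828, -2.555, -0.003]
force: [0.7, -0.2, -0.5]
opening: 0.0557
gripper_force: 0.0
```

```bash
python3 - <<'E'
from h import *
p,R=now(); print(p,R.as_matrix().round(3).tolist(),robot.read_state()["q"])
rows(p,R,W((0,0,.1415)),ori(YAW+.35-np.pi/2),6,60)
E
```

```text
[0.56498556 0.01300803 0.25177161] [[-0.323, 0.946, 0.001], [0.946, 0.323, 0.002], [0.001, 0.002, -1.0]] [-0.068953    0.02332206  1.54073988  0.00186436  1.5766377  -0.39775972]
-0.02,-0.02,0.61,0,0,0,60
-0.02,-0.02,0.61,0,0,0,60
-0.02,-0.02,0.61,0,0,0,60
-0.02,-0.02,0.61,0,0,0,60
-0.01,-0.02,0.61,0,0,0,60
-0.01,-0.02,0.61,0,0,0,60
```

Call:
apply_moves(steps=[0,0,0.6,0,0,0,60,0,0,0.6,0,0,0,60,0,0,0.6,0,0,0,60,0,0,0.6,0,0,0,60,0,0,0.6,0,0,0,60,0,0,0,0,0,0,60,0,0,0,0,0,0,60])

```text
t: 3.5
tool_pos: [0.5624, 0.0086, 0.1608]
orientation: [-1.837, -2.546, 0.002]
force: [-0.3, -0.5, -0.5]
opening: 0.0556
gripper_force: 0.0
```

```bash
python3 - <<'E'
from h import *
p,R=now(); print(p,R.as_matrix().round(3).tolist())
for c in("top","scene"):
    im=save(c,c+"1")
    for d in eyes.place_of(c,"knob_grip")[:2]: print(c,d,atz(c,d["xy"],.157))
rows(p,R,W((0,0,.1415)),ori(YAW+.35-np.pi/2),1,60)
im=cv2.imread("pics/scene1.png")[150:300,270:420]; im2=cv2.imread("pics/top1.png")[160:310,225:375]
cv2.imwrite("pics/c1.png",cv2.resize(np.hstack([im2,im]),(800,400),interpolation=cv2.INTER_CUBIC))
E
```

```text
[0.5624478  0.00857942 0.16077898] [[-0.315, 0.949, -0.003], [0.949, 0.315, 0.0], [0.001, -0.002, -1.0]]
top {'xy': [452.0, 208.3], 'conf': 0.73} [ 0.61345289 -0.38749504  0.157     ]
scene {'xy': [356.1, 224.2], 'conf': 0.57} [0.55914349 0.01893033 0.157     ]
0.02,0,0.64,-0.02,-0.01,-0.05,60
```

View pics/c1.png

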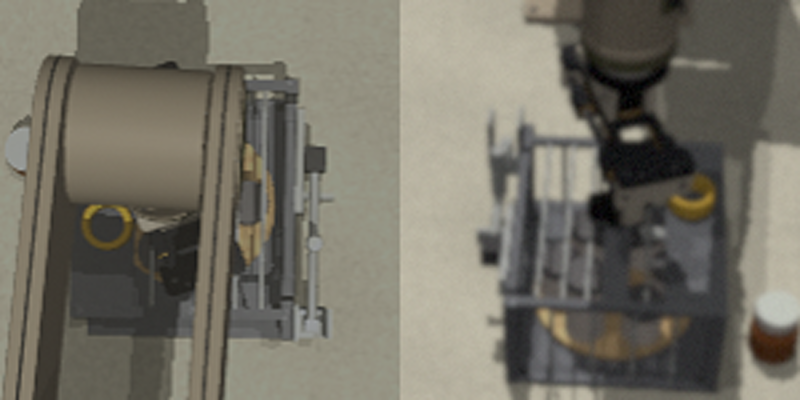

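The scene view shows the fingers straddling the black knob at (625,205) in the crop. I'll descend and close.

Call:
apply_moves(steps=[0,0,0.3,0,0,0,60,0,0,0.33,0,0,0,60,0,0,0,0,0,0,60,0,0,0,0,0,0,0,0,0,0,0,0,0,0,0,0,0,0,0,0,0,0,0,0,0,0,0,0,0,0,0,0,0,0,0,0,0,0,0,0,0,0,0,0,0,0,0,0,0], grip_force=60)

```text
t: 4.53
tool_pos: [0.5624, 0.0084, 0.1429]
orientation: [-1.836, -2.547, 0.004]
force: [-21.5, -5.8, 13.9]
opening: 0.0137
gripper_force: 10.8
```

Call:
apply_moves(steps=[0,-0.05,-0.04,0,0,0,0,0,0,0,0,0,0,0,0,0,0,0,0,0,0,0,0,0,0,0,0,0])

```text
t: 4.87
tool_pos: [0.5622, 0.0083, 0.143]
orientation: [1.837, 2.548, 0.0]
force: [4.2, 0.1, -8.7]
opening: 0.0136
gripper_force: 60.0
```

Call:
apply_moves(steps=[0,0,0,0,0,0.8,0,0,0,0,0,0,0.8,0,0,0,0,0,0,0.8,0,0,0,0,0,0,0.8,0,0,0,0,0,0,0.8,0,0,0,0,0,0,0.8,0,0,0,0,0,0,0.8,0,0,0,0,0,0,0.8,0,0,0,0,0,0,0.8,0,0,0,0,0,0,0.9,0,0,0,0,0,0,0.9,0,0,0,0,0,0,0.9,0])

```text
t: 5.87
tool_pos: [0.562, 0.0084, 0.1429]
orientation: [-2.861, -1.296, 0.0]
force: [4.3, -0.7, -7.7]
opening: 0.014
gripper_force: 60.0
```

Call:
apply_moves(steps=[0,0,0,0,0,0.2,0,0,0,0,0,0,0,0,0,0,0,0,0,0,0,0,0,0,0,0,0,0])

```text
t: 6.2
tool_pos: [0.5619, 0.0083, 0.143]
orientation: [-2.87, -1.277, 0.0]
force: [5.7, -1.3, -10.2]
opening: 0.0139
gripper_force: 60.0
```

```bash
python3 - <<'E'
from h import *
s=robot.read_state();p,R=now(); y=R.as_matrix()[:,1];print(p,np.degrees(np.arctan2(y[1],y[0])),np.degrees(YAW+.35-np.pi/2)-60,s["force"],s["wrist_torque"],s["opening"],s["q"])
E
```

```text
[0.56194473 0.0083249  0.14297578] -42.01094147004627 -41.30990626368285 [  5.67838529  -1.3088155  -10.15867395] [-0.06907817 -0.87789955 -0.00926476] 0.013898147557767786 [-7.64371058e-02  7.65165266e-02  1.68556116e+00  3.29402958e-05
  1.37989135e+00  6.56785856e-01]
```

Carousel turned about 60° and the torque about z is back near zero. I'll release, rise and plan the handle approach.

Call:
apply_moves(steps=[0,0,0,0,0,0,40,0,0,0,0,0,0,40,0,0,0,0,0,0,40,0,0,0,0,0,0,40,0,0,-0.5,0,0,0,40,0,0,-0.8,0,0,0,40,0,0,-0.9,0,0,0,40,0,0,-0.5,0,0,0,40])

```text
t: 6.87
tool_pos: [0.563, 0.0084, 0.2285]
orientation: [2.87, 1.273, 0.005]
force: [-0.2, -0.0, 0.4]
opening: 0.0369
gripper_force: 0.0
```

```bash
python3 - <<'E'
from h import *
p,R=now(); t=W((-.1235,.047,.22)); print(p,t)
rows(p,R,t,ori(YAW-np.pi),10,45)
E
```

```text
[0.56298342 0.00835701 0.2284702 ] [ 0.51237474 -0.11304671  0.22      ]
-0.41,0.15,0.03,0,0,0.82,45
-0.4,0.18,0.03,0,0,0.82,45
-0.38,0.21,0.03,0,0,0.82,45
-0.36,0.25,0.03,0,0,0.82,45
-0.34,0.28,0.03,0,0,0.82,45
-0.31,0.31,0.03,0,0,0.82,45
-0.29,0.33,0.03,0,0,0.82,45
-0.26,0.35,0.03,0,0,0.82,45
-0.23,0.38,0.03,0,0,0.82,45
-0.19,0.39,0.03,0,0,0.82,45
```

Call:
apply_moves(steps=[-0.41,0.15,0.03,0,0,0.82,45,-0.4,0.18,0.03,0,0,0.82,45,-0.38,0.21,0.03,0,0,0.82,45,-0.36,0.25,0.03,0,0,0.82,45,-0.34,0.28,0.03,0,0,0.82,45,-0.31,0.31,0.03,0,0,0.82,45,-0.29,0.33,0.03,0,0,0.82,45,-0.26,0.35,0.03,0,0,0.82,45,-0.23,0.38,0.03,0,0,0.82,45,-0.19,0.39,0.03,0,0,0.82,45,0,0,0,0,0,0,45,0,0,0,0,0,0,45])

```text
t: 7.87
tool_pos: [0.5116, -0.1132, 0.2163]
orientation: [-3.141, 0.036, -0.001]
force: [0.2, -0.5, 0.0]
opening: 0.0415
gripper_force: 0.0
```

```bash
python3 - <<'E'
from h import *
p,R=now(); print(p,R.as_matrix().round(3).tolist(),robot.read_state()["opening"],robot.read_state()["q"])
for c in("top","scene"):
    im=save(c,c+"2")
    for th in("bolt_handle","knob_grip"):
        for d in eyes.place_of(c,th)[:2]: print(c,th,d,atz(c,d["xy"],.153))
rows(p,R,W((-.1235,.047,.140)),ori(YAW-np.pi),1,60)
im=cv2.imread("pics/scene2.png")[150:300,270:420]; im2=cv2.imread("pics/top2.png")[160:310,225:375]
cv2.imwrite("pics/c2.png",cv2.resize(np.hstack([im2,im]),(800,400),interpolation=cv2.INTER_CUBIC))
E
```

```text
[ 0.51158551 -0.11320866  0.21628882] [[1.0, -0.023, 0.001], [-0.023, -1.0, 0.0], [0.001, -0.0, -1.0]] 0.04146802848561457 [-3.15817928e-01 -7.54804824e-02  1.70214141e+00  2.27563181e-04
  1.51444965e+00  1.27779077e+00]
top bolt_handle {'xy': [509.5, 285.4], 'conf': 0.48} [ 0.41936127 -0.52770727  0.153     ]
top knob_grip {'xy': [291.1, 231.0], 'conf': 0.91} [0.56188463 0.0147487  0.153     ]
scene bolt_handle {'xy': [307.7, 212.6], 'conf': 0.49} [ 0.51714079 -0.11089703  0.153     ]
scene knob_grip {'xy': [354.1, 224.0], 'conf': 0.86} [0.55487734 0.01385525 0.153     ]
0.02,-0.01,2.54,0,-0.01,0.01,60
```

View pics/c2.png

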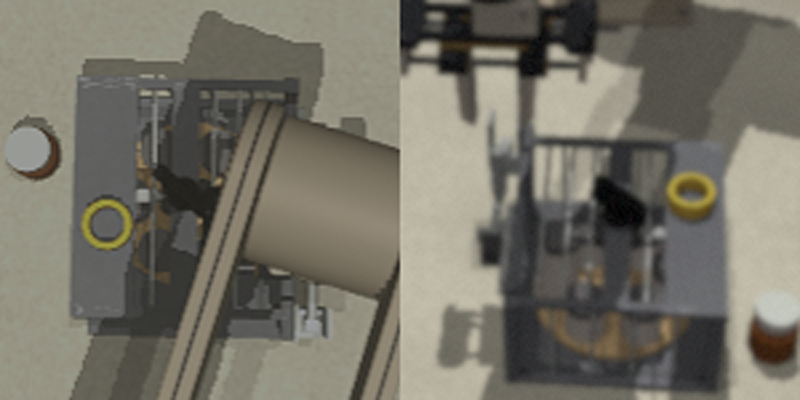

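The top view shows the knob bar now diagonal, (155,170)–(215,205) in the crop, which fits one click. In the scene view the fingers sit above the handle at about (495,120). I'll descend over the pin and grip.

Call:
apply_moves(steps=[0.07,0,0.4,0,0,0,45,0,0,0.4,0,0,0,45,0,0,0.4,0,0,0,45,0,0,0.4,0,0,0,45,0,0,0.4,0,0,0,45,0,0,0.4,0,0,0,45,0,0,0,0,0,0,45,0,0,0,0,0,0,45], grip_force=20)

```text
t: 8.83
tool_pos: [0.5129, -0.1128, 0.1427]
orientation: [-3.141, 0.038, 0.004]
force: [-0.3, 0.4, 1.2]
opening: 0.0416
gripper_force: 0.0
```

Call:
apply_moves(steps=[0,0,0,0,0,0,0,0,0,0,0,0,0,0,0,0,0,0,0,0,0,0,0,0,0,0,0,0,0,0,0,0,0,0,0,0,0,0,0,0,0,0], grip_force=20)

```text
t: 9.33
tool_pos: [0.514, -0.1132, 0.1445]
orientation: [3.141, -0.038, 0.001]
force: [0.0, -0.3, 1.5]
opening: 0.0157
gripper_force: 20.0
```

Call:
apply_moves(steps=[0.06,0,-0.08,0,0,0,0,0.06,0,-0.08,0,0,0,0,0.06,0,-0.08,0,0,0,0,0.06,0,-0.08,0,0,0,0,0.06,0,-0.08,0,0,0,0,0.06,0,-0.08,0,0,0,0,0,0,0,0,0,0,0,0,0,0,0,0,0,0], grip_force=50)

```text
t: 10.0
tool_pos: [0.5245, -0.1131, 0.1581]
orientation: [-3.141, 0.038, 0.0]
force: [-1.0, -1.7, -14.7]
opening: 0.0149
gripper_force: 50.0
```

Call:
apply_moves(steps=[0.12,0,0,0,0,0,0,0.12,0,0,0,0,0,0,0.12,0,0,0,0,0,0,0.12,0,0,0,0,0,0])

```text
t: 10.33
tool_pos: [0.5392, -0.1136, 0.1582]
orientation: [-3.141, 0.038, 0.0]
force: [-2.3, -2.0, -14.6]
opening: 0.015
gripper_force: 50.0
```

Call:
apply_moves(steps=[0.14,0,0,0,0,0,0,0.14,0,0,0,0,0,0,0.14,0,0,0,0,0,0,0.14,0,0,0,0,0,0,0.14,0,0,0,0,0,0,0.14,0,0,0,0,0,0,0,0,0,0,0,0,0])

```text
t: 10.92
tool_pos: [0.565, -0.1143, 0.1583]
orientation: [3.141, -0.038, 0.001]
force: [1.3, -2.1, -17.0]
opening: 0.0152
gripper_force: 50.0
```

```bash
cat > g.py <<'E'
from h import *
import sys
a0,a1,n=map(float,sys.argv[1:4]);n=int(n)
p,R=now(); H=W((-.1,-.095,0)); print("hinge",H,"p",p,robot.read_state()["force"])
prev=p;Rc=R;w=np.radians(a1-a0)/n
for i in range(n):
    q=p.copy(); q[:2]=H[:2]+Rn.from_euler("z",w*(i+1)).as_matrix()[:2,:2]@(p-H)[:2]
    d=Rc.inv().apply(q-prev)/.03
    print([round(float(v),3) for v in d],"az",round(-np.degrees(w)/6,3)); prev=q; Rc=Rn.from_euler("z",w)*Rc
E
python3 g.py 0 26 13
python3 - <<'E'
from h import *
for c in("top","scene"): save(c,c+"3")
im=cv2.imread("pics/scene3.png")[150:300,270:420]; im2=cv2.imread("pics/top3.png")[160:310,225:375]
cv2.imwrite("pics/c3.png",cv2.resize(np.hstack([im2,im]),(800,400),interpolation=cv2.INTER_CUBIC))
E
```

```text
hinge [ 0.6548937  -0.09293213  0.        ] p [ 0.56499566 -0.11427668  0.15826392] [  1.25986904  -2.09402014 -17.01164272]
[0.029, 0.103, 0.0] az -0.333
[0.029, 0.103, 0.0] az -0.333
[0.029, 0.103, 0.0] az -0.333
[0.029, 0.103, 0.0] az -0.333
[0.029, 0.103, 0.0] az -0.333
[0.029, 0.103, 0.0] az -0.333
[0.029, 0.103, 0.0] az -0.333
[0.029, 0.103, 0.0] az -0.333
[0.029, 0.103, 0.0] az -0.333
[0.029, 0.103, 0.0] az -0.333
[0.029, 0.103, 0.0] az -0.333
[0.029, 0.103, 0.0] az -0.333
[0.029, 0.103, 0.0] az -0.333
```

View pics/c3.png

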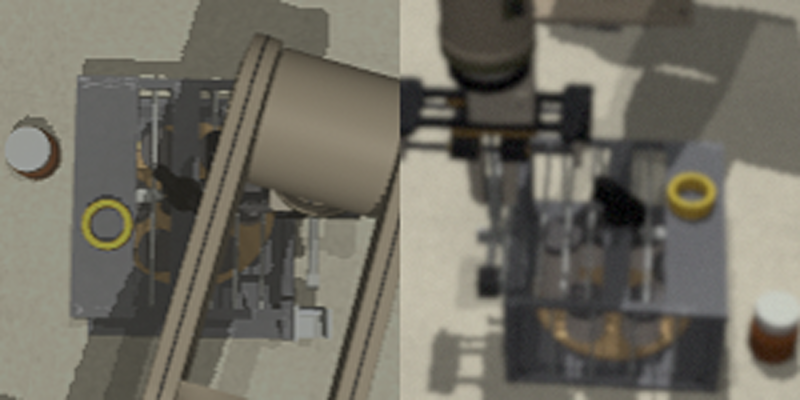

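The rod end now shows at about (313,275) in the top crop, clear of the keeper at (313,320). I'll start the swing with a few rows and check the force.

Call:
apply_moves(steps=[0.03,0.1,0,0,0,-0.33,0,0.03,0.1,0,0,0,-0.33,0,0.03,0.1,0,0,0,-0.33,0,0.03,0.1,0,0,0,-0.33,0,0,0,0,0,0,0,0])

```text
t: 11.43
tool_pos: [0.5679, -0.1253, 0.1582]
orientation: [-3.135, -0.182, 0.0]
force: [-1.6, 4.5, -13.8]
opening: 0.0149
gripper_force: 50.0
```

Call:
apply_moves(steps=[0.03,0.105,0,0,0,-0.33,0,0.03,0.105,0,0,0,-0.33,0,0.03,0.105,0,0,0,-0.33,0,0.03,0.105,0,0,0,-0.33,0,0.03,0.105,0,0,0,-0.33,0,0.03,0.105,0,0,0,-0.33,0,0.03,0.105,0,0,0,-0.33,0,0.03,0.105,0,0,0,-0.33,0,0,0,0,0,0,0,0,0,0,0,0,0,0,0])

```text
t: 12.27
tool_pos: [0.5802, -0.1477, 0.158]
orientation: [-3.08, -0.607, 0.002]
force: [-3.6, 5.3, -12.1]
opening: 0.0151
gripper_force: 50.0
```

```bash
python3 - <<'E'
from h import *
p,R=now();H=W((-.1,-.095,0));a=lambda v:np.degrees(np.arctan2(v[1],v[0]))
print((a(p-H)-a(np.array([.565,-.1143,0])-H)),np.hypot(*(p-H)[:2]),a(R.as_matrix()[:,1])-np.degrees(YAW-np.pi),robot.read_state()["force"],p)
for c in("top","scene"): save(c,c+"4")
im=cv2.imread("pics/scene4.png")[150:300,270:420]; im2=cv2.imread("pics/top4.png")[160:310,225:375]
cv2.imwrite("pics/c4.png",cv2.resize(np.hstack([im2,im]),(800,400),interpolation=cv2.INTER_CUBIC))
E
```

```text
22.850424361372433 0.09260214216625051 23.671757816825334 [ -3.64748404   5.28754211 -12.12212612] [ 0.58018804 -0.14765161  0.15803322]
```

View pics/c4.png

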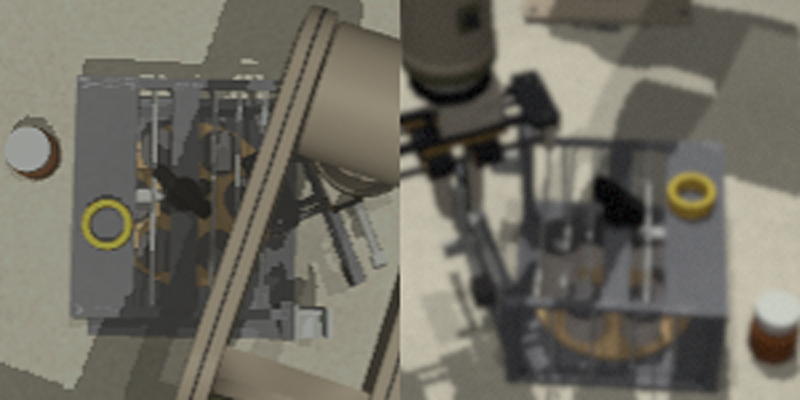

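The top view shows the leaf swung out, (300,165)–(358,283) in the crop, roughly 24–26°. I'll add a small nudge and hold.

Call:
apply_moves(steps=[0.02,0.09,0,0,0,-0.25,0,0,0,0,0,0,0,0,0,0,0,0,0,0,0,0,0,0,0,0,0,0,0,0,0,0,0,0,0,0,0,0,0,0,0,0])

```text
t: 12.87
tool_pos: [0.5817, -0.1497, 0.158]
orientation: [-3.072, -0.648, 0.002]
force: [-3.2, 4.0, -13.3]
opening: 0.0153
gripper_force: 50.0
```

```bash
python3 - <<'E'
from h import *
p,R=now();H=W((-.1,-.095,0));a=lambda v:np.degrees(np.arctan2(v[1],v[0]))
s=robot.read_state()
print((a(p-H)-a(np.array([.565,-.1143,0])-H)),np.abs(s["dq"]).max(),s["force"],s["opening"])
robot.close_job()
E
```

```text
24.432765355383168 0.0017572390356484881 [ -3.24988676   3.97035023 -13.25040693] 0.015327413992157913
the job is handed in; nothing more can be done
```

The carousel is one click clockwise, the bolt is drawn clear of its keeper, and the gate is held steady at about 24.4°, worked out from the tool position; I handed the job in at about 13 s of the 48 s allowed.

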